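# Push the catch tray home under the raised chopping board

## Task

Slide the shallow steel catch tray along the table and in through the open side of the raised green chopping board, until it is fully home against the stop underneath. Only push it, with the fingers against the outside of its rim: do not grip it, lift it, tip it or press or reach into it from above. Leave the peeler, the mug, the potato and the bowl of potatoes where they are.

Things in the scene. Friction and masses are not known exactly. Their poses are not given: they have to be found in the camera images.
- stand: Green chopping board fixed on a frame, a low bridge: 160 (its x) by 300 (its y) by 12 mm, underside 30 mm and top 42 mm up. Origin: on the table under the board's centre, z up. Open side at x = -80 mm; the tray goes in along +x. Below it two 14 mm thick side rails run along x from -77 to +75 mm, inner faces at y = +-91 mm; a stop bar across the back has its face at x = +58 mm.
- stand_home (a point): Where the tray's origin is when the tray touches the stop squarely: on the table at x = -17, y = 0 mm in the stand's frame, same axes. The tray's near rim then sticks 12 mm out of the open side, at x = -92 mm in the stand's frame.
- tray: Shallow open steel tray, loose, about 0.4 kg, 24 mm high (6 mm headroom). Over its out-turned rim 150 mm (its x) by 160 mm (its y); rim 4 mm thick at 20 to 24 mm height, overhanging the foot (130 by 140 mm) by 10 mm, so pressing on it can tip the tray. Origin: centre of the underside, z up. It goes in with its +x along the stand's +x, 11 mm play each side; it starts outside, askew.
- tray_near (a point): Middle of the tray's near (trailing) rim edge, the one to push last: x = -75, y = 0, z = 22 mm in the tray's frame.
- peeler: Vegetable peeler, black handle, about 150 mm long and 10 mm high, lying loose on top of the board, 42 mm above the table. Origin on its underside near mid-length. Leave alone.
- mug: White mug, 80 mm across, 90 mm high, standing behind the board's closed side. Origin: centre of the underside. Leave alone.
- potato: Loose potato, 82 mm long, 54 mm thick. Origin: centre of the underside. Leave alone.
- bowl: Red plastic bowl of potatoes, 200 mm across the rim, 95 mm high. Origin: centre of the underside. Leave alone.
Things that resemble listed ones, but are neither listed nor needed, are in the scene too. Leave any blue look-alike of the tray alone.

How it is judged:
By the outcome, as a careful person would: the job done as asked, in the order asked, and still so for the second after the job is handed in, with the robot touching nothing.
It also fails if it takes over 58 s, if anything falls off the work surface, if the arm or the gripper's body presses on something with over 40 N, if the wrist force passes 120 N, or if a joint passes its speed limit or range.

## Robot

A 6-joint arm with a two-finger parallel gripper is mounted at the origin on the work surface. World frame = base frame: x ahead of the robot, y to its left, z up, the work surface at z = 0. Lengths are in mm, angles in rad, forces in N, time in s.
With the tool pointing down it reaches from about 275 to 1000 mm from the base axis. Payload 8.4 kg.
Tool frame: the origin (TCP) lies at the very end of the fingers, on their centre line; the grasp point (between the pads) lies 19 mm behind it; z points along the fingers, y is the direction in which the jaws open and shut (so a half turn about z gives the same grasp; the last joint's range is limited). The gripper opens to 85 mm and grips with 20 to 120 N. Pads are 22 mm wide; open, the fingers measure 114 mm over their backs; the gripper's body (76 mm by 85 mm) begins 54 mm behind the grasp point. The pads swing forward as they close: fully open they stand 13 mm farther back than shut.
Start: joints at [-1.212, 0.353, 1.633, -0, 1.155, -0.002], TCP at [220.638, -584.762, 231.281] pointing down, gripper open.
Joint ranges: [-2.63, 2.63], [-0.92, 2.1], [0.06, 2.66], [-1.3, 4.44], [0, 2.69], [-3.02, 3.02]. Speed limits (rad/s): [2.22, 2.22, 2.79, 3.14, 3.14, 3.14].

## Interface

Orientations are given as [roll, pitch, yaw] about the fixed x, y, z axes, in that order (R = Rz(yaw) Ry(pitch) Rx(roll)).
In Python, from rig import r gives the robot as it stands.
- The arm moves only by the tool move_arm, never from a script. Its argument "increments" is a list of rows, each an object of numbers: "tx", "ty", "tz": the shift along the tool's x, y, z in cm; "rx", "ry", "rz": the turn, a rotation vector about the tool's x, y, z in degrees; "gripper": the gripper's target within -1 to 1 (fully open at 1, half-way at 0, shut at -1). A call has 1 to 12 rows; each row shifts and turns the commanded pose from where the row before left it, along the tool's axes as they then stand; what a row does not reach is not made up. A row lasts 1/10 s, in which the tool goes at most 50 mm and 8.59 degrees, less where a joint would pass 70% of its speed; a pose out of reach is approached as far as the arm can. A call is refused whole if a number of a shift passes 5 or a number of a turn 8.59, either way. A call with a gripper value outside its range is refused whole. The fingers move at their own pace and stop on an object; "squeeze" is the grip in N (left out, the last holds). Time passes only in rows, so rows that do not move let the fingers close. It gives the time, the measured TCP pose, the force and the opening at its end, in the units of the state.
- r.sense(): the state, without advancing time (a new reading comes with each control period).
- r.grab_frame(name): name is "scene" or "top"; returns (picture, depth): 400x640x3 uint8, red, green, blue; 400x640 float32, mm along the optical axis (not along the pixel's ray), 0 where there is no reading.
- r.camera_model(name): a dict with "fx", "fy", "cx", "cy" (pixels), "k1" (the pictures are not rectified: a ray, as slopes to the right and down, at radius r is drawn at 1 + k1 r^2 times it, then the intrinsics apply), "R" (3x3) and "t" (3): a world point X has camera coordinates R X + t. Camera axes: x right, y down, z forward; pixel columns grow to the right and rows downward; lengths in mm; the calibration is good to about 2 mm. A picture is of the moment at which its call begins. camera_model takes no time and is no camera call.
- r.sign_off(): hands the job in, once; it reports no verdict.
Trained networks look in the newest picture that a camera, given by its name, has taken for a name from the list of things; names that differ only in an ending like _2 or _b are one class to them, and where a whole thing is asked for, a point or a joint stands for the part that bears it (a point fixed in the world has none). Each returns a list of dicts, best first, with "confidence" (0 to 1); they miss things now and then, are a little off and sometimes report something else, mostly with a low value. They report only what shows in the picture. A call takes as long as a camera call. They do not tell look-alikes from the thing itself.
- r.cut_out(query, camera): "mask" (400x640 bool, what is visible of it) and "bbox" ([left, top, right, bottom] in pixels, round what is visible of it).
- r.place_of(query, camera): "location" ([row, column] in pixels: a listed point, or the origin of a listed thing).
The state is a dict: "clock": time; "qpos": joint angles; "qvel": joint speeds; "joint_efforts": joint torques, N m; "eef_pos": TCP position; "tcp_rot": TCP orientation; "contact_force": force on the tool from outside, world axes, zero at the start; "wrist_torque": the same for the moment, N m; "opening": opening from 0.0 (shut) to 1.0 (fully open).
Only numpy, scipy, OpenCV 4.12 (cv2) and the standard library are available. Lean on these libraries where they do the work, as an engineer would, in place of code of your own. Each camera call takes 0.05 s, during which the arm holds its last target. There are 200 camera calls.

## Working session

There is one attempt and no reset: what is moved stays moved. The work goes in short steps, Python scripts to look and compute and a tool call to move; the robot and the scene stay as the last step left them, time stands still between calls to the robot, and variables do not carry over. Pictures are saved under pics/ and viewed, about 8 in all and at most 12, crops included, and the job is handed in when it is done.

Besides the shell and the picture viewer there is one more tool, called after ">>>" as a command line: name --argument value ..., lists and objects as JSON in quotes. move_arm: Moves the arm, as the interface text tells. Its arguments: {"type":"object","properties":{"increments":{"type":"array","items":{"type":"object","properties":{"tx":{"type":"number"},"ty":{"type":"number"},"tz":{"type":"number"},"rx":{"type":"number"},"ry":{"type":"number"},"rz":{"type":"number"},"gripper":{"type":"number"}}}},"squeeze":{"type":"number"}},"required":["increments"]}

```bash
mkdir -p pics; ls; cat > h.py <<'E'
import numpy as np, cv2
from rig import r
def ray(cam,row,col):
    m=r.camera_model(cam); u=(col-m['cx'])/m['fx']; v=(row-m['cy'])/m['fy']
    d=np.hypot(u,v); s=d
    for _ in range(20): s=d/(1+m['k1']*s*s)
    f=s/d if d>0 else 1
    R=np.array(m['R']);t=np.array(m['t']).ravel()
    return -R.T@t, R.T@np.array([u*f,v*f,1.0])
def at_z(cam,row,col,z):
    c,d=ray(cam,row,col); return c+d*(z-c[2])/d[2]
def cloud(cam,depth):
    m=r.camera_model(cam); R=np.array(m['R']);t=np.array(m['t']).ravel()
    v,u=np.mgrid[:400,:640]; x=(u-m['cx'])/m['fx']; y=(v-m['cy'])/m['fy']
    d=np.hypot(x,y); s=d.copy()
    for _ in range(20): s=d/(1+m['k1']*s*s)
    f=np.where(d>0,s/np.maximum(d,1e-9),1)
    P=np.stack([x*f*depth,y*f*depth,depth],-1)
    return (P-t)@R
E
python3 - <<'E'
from h import *
for c in ['top','scene']:
    im,d=r.grab_frame(c); cv2.imwrite(f'pics/{c}0.png',im[:,:,::-1]); np.save(f'{c}.npy',d)
    P=cloud(c,d)
    print(c,r.camera_model(c)['t'], 'cam', ray(c,200,320)[0])
    for q in ['tray','stand','tray_near','stand_home','peeler','mug','potato','bowl']:
        for o in r.place_of(q,c)[:3]:
            a,b=o['location']; print(q,round(o['confidence'],2),[round(a),round(b)],at_z(c,a,b,22 if q=='tray_near' else 0).round())
    for q in ['tray','stand']:
        for i,o in enumerate(r.cut_out(q,c)[:3]):
            k=o['mask']&(d>0); print('mask',q,round(o['confidence'],2),o['bbox'],k.sum(),np.median(P[k],0).round()); np.save(f'{c}_{q}{i}.npy',o['mask'])
print(r.sense())
E
```

```text
pics
top [  26.21766934  474.56117633 1163.66096314] cam [ 402.9168094    54.05817253 1189.4277078 ]
tray 0.89 [173, 286] [530. 140.   0.]
tray 0.8 [84, 310] [773.  76.   0.]
tray 0.72 [306, 221] [176. 310.   0.]
stand 0.82 [164, 406] [ 554. -185.    0.]
tray_near 0.78 [176, 260] [517. 208.  22.]
tray_near 0.58 [62, 325] [828.  34.  22.]
peeler 0.95 [150, 424] [ 592. -235.    0.]
mug 0.97 [145, 489] [ 607. -415.    0.]
potato 0.92 [219, 201] [406. 366.   0.]
bowl 0.63 [160, 158] [566. 482.   0.]
mask tray 0.91 [251.0, 135.9, 318.4, 204.6] 3418 [540. 145.   5.]
mask tray 0.83 [181.3, 268.9, 262.3, 343.1] 3693 [179. 310.   5.]
mask tray 0.72 [270.9, 43.4, 346.6, 118.8] 3247 [783.  88.   6.]
mask stand 0.88 [374.3, 104.7, 439.4, 225.0] 6722 [ 548. -173.   43.]
mask stand 0.24 [249.8, 135.9, 317.9, 206.3] 3400 [539. 145.   5.]
scene [ 319.84486993 -200.09621991 1538.01124793] cam [1079.32555641  656.75738427  954.74809154]
tray 0.82 [233, 326] [539. 139.  -0.]
tray 0.77 [205, 441] [187. 316.   0.]
tray 0.6 [268, 255] [772.  87.   0.]
stand 0.85 [182, 260] [ 547. -176.    0.]
tray_near 0.
[... 523 characters left out ...]
] 3037 [ 566. -162.   42.]
{'clock': 1.1, 'qpos': array([-1.21239149e+00,  3.52989257e-01,  1.63339839e+00,  4.51319131e-06,
        1.15519768e+00, -2.41652498e-03]), 'qvel': array([-0.00098874, -0.00021806, -0.00028835, -0.00112651, -0.00029383,
       -0.00123704]), 'joint_efforts': array([-1.62202465e-03, -6.05202341e+01, -3.42437983e+01, -1.24025401e-04,
        9.47842309e-04, -6.12775644e-07]), 'eef_pos': array([ 220.64508984, -584.7620542 ,  231.28837223]), 'tcp_rot': array([ 3.14158532e+00, -4.11130443e-06,  3.60819544e-01]), 'contact_force': array([ 0.16569949, -0.09026221, -0.09426496]), 'wrist_torque': array([-0.00454073,  0.02038322, -0.00480669]), 'opening': 1.0012725426506615}
```

```bash
python3 - <<'E'
from h import *
d=np.load('top.npy');P=cloud('top',d)
im=cv2.imread('pics/top0.png'); cv2.imwrite('pics/top1.png',cv2.resize(im,(800,500)))
# colours + rectangles
for i in range(3):
    m=np.load(f'top_tray{i}.npy'); print(i,np.median(im[m],0))
def rect(mask,lo,hi):
    k=mask&(P[...,2]>lo)&(P[...,2]<hi)
    q=P[k][:,:2].astype(np.float32); r_=cv2.minAreaRect(q); print(k.sum(),r_); return q
k=cv2.dilate(np.load('top_tray0.npy').astype(np.uint8),np.ones((5,5)))>0
rect(k,15,30)
# hull of mask edges on the rim plane
def contour(mask,z):
    c=max(cv2.findContours(mask.astype(np.uint8),0,1)[0],key=len)[:,0]
    q=np.array([at_z('top',y,x,z)[:2] for x,y in c],np.float32); print('contour',cv2.minAreaRect(q))
contour(np.load('top_tray0.npy'),24)
rect(np.load('top_stand0.npy'),36,48); contour(np.load('top_stand0.npy'),42)
E
```

```text
0 [109. 102.  93.]
1 [138.  66.  26.]
2 [132.  62.  27.]
1094 ((538.087890625, 144.22625732421875), (160.47232055664062, 149.94613647460938), 13.588618278503418)
contour ((538.641845703125, 143.57498168945312), (162.58518981933594, 153.498046875), 13.649949073791504)
6472 ((553.6959228515625, -177.96011352539062), (299.64788818359375, 160.97459411621094), 0.2146514505147934)
contour ((553.3331298828125, -177.23223876953125), (163.75360107421875, 303.09375), 89.82215118408203)
```

View pics/top1.png

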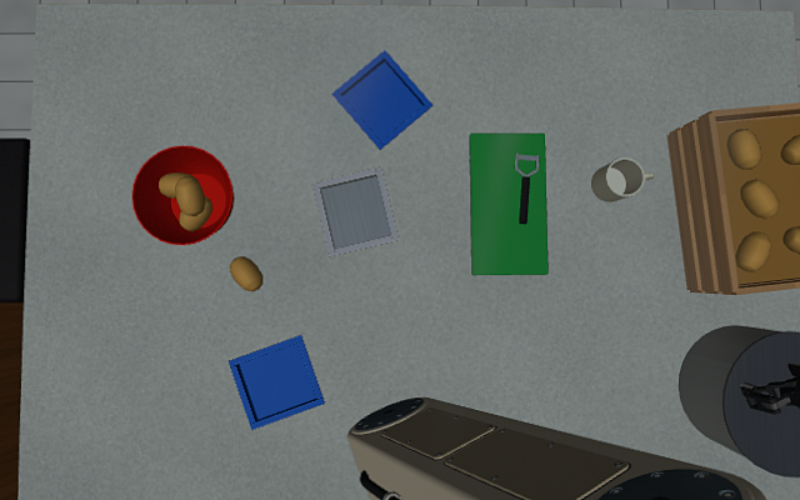

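The picture shows the steel tray at about (357,212), the blue look-alikes at (382,100) and (277,382), and the board at (508,204). The board's closed side faces the mug on the right, so the open side is on the left (world +y).

- **Tray:** centre (538,144), yaw about -76.4°.
- **Home:** about (553.5,-160.5), yaw about -89.8°.
- **Plan:** set the open gripper's two fingers against the near rim, push along a gentle arc, then straight in.

>>> move_arm --increments '[{"rz":-8.3},{"rz":-8.3},{"rz":-8.3},{"rz":-8.3},{"rz":-8.3},{"rz":-8.3},{"rz":-8.3},{"rz":-8.3},{"rz":-8.3},{"rz":-8.3,"gripper":1},{"tx":2,"ty":1.2},{"tx":3.5,"ty":2.2}]'

```text
invalid input
```

>>> move_arm --increments '[{"tx":3.75,"ty":2.4},{"tx":3.75,"ty":2.4},{"tx":3.75,"ty":2.4},{"tx":3.75,"ty":2.4},{"tx":3.75,"ty":2.4},{"tx":3.75,"ty":2.4},{"tx":3.75,"ty":2.4},{"tx":3.75,"ty":2.4},{"tx":3.75,"ty":2.4},{"tx":3.75,"ty":2.4},{"tx":3.75,"ty":2.4},{"tx":3.75,"ty":2.4}]'

```text
invalid input
```

>>> move_arm --increments '[{"tx":0,"ty":0,"tz":0,"rx":0,"ry":0,"rz":-8.3,"gripper":1}]'

```text
clock: 1.2
eef_pos: [220.6, -584.8, 231.3]
tcp_rot: [3.142, 0.0, 0.506]
contact_force: [-0.5, 0.1, -0.0]
opening: 1.002
```

Every row needs all its fields, so I'll fill them in.

>>> move_arm --increments '[{"tx":0,"ty":0,"tz":0,"rx":0,"ry":0,"rz":-8.3,"gripper":1},{"tx":0,"ty":0,"tz":0,"rx":0,"ry":0,"rz":-8.3,"gripper":1},{"tx":0,"ty":0,"tz":0,"rx":0,"ry":0,"rz":-8.3,"gripper":1},{"tx":0,"ty":0,"tz":0,"rx":0,"ry":0,"rz":-8.3,"gripper":1},{"tx":0,"ty":0,"tz":0,"rx":0,"ry":0,"rz":-8.3,"gripper":1},{"tx":0,"ty":0,"tz":0,"rx":0,"ry":0,"rz":-8.3,"gripper":1},{"tx":0,"ty":0,"tz":0,"rx":0,"ry":0,"rz":-8.3,"gripper":1},{"tx":0,"ty":0,"tz":0,"rx":0,"ry":0,"rz":-8.3,"gripper":1},{"tx":0,"ty":0,"tz":0,"rx":0,"ry":0,"rz":-8.3,"gripper":1},{"tx":2,"ty":1.2,"tz":0,"rx":0,"ry":0,"rz":0,"gripper":1},{"tx":3.5,"ty":2.2,"tz":0,"rx":0,"ry":0,"rz":0,"gripper":1}]'

```text
clock: 2.3
eef_pos: [240.4, -524.3, 231.1]
tcp_rot: [-3.141, 0.001, 1.808]
contact_force: [0.2, -0.1, 0.3]
opening: 1.002
```

>>> move_arm --increments '[{"tx":3.75,"ty":2.4,"tz":0,"rx":0,"ry":0,"rz":0,"gripper":1},{"tx":3.75,"ty":2.4,"tz":0,"rx":0,"ry":0,"rz":0,"gripper":1},{"tx":3.75,"ty":2.4,"tz":0,"rx":0,"ry":0,"rz":0,"gripper":1},{"tx":3.75,"ty":2.4,"tz":0,"rx":0,"ry":0,"rz":0,"gripper":1},{"tx":3.75,"ty":2.4,"tz":0,"rx":0,"ry":0,"rz":0,"gripper":1},{"tx":3.75,"ty":2.4,"tz":0,"rx":0,"ry":0,"rz":0,"gripper":1},{"tx":3.75,"ty":2.4,"tz":0,"rx":0,"ry":0,"rz":0,"gripper":1},{"tx":3.75,"ty":2.4,"tz":0,"rx":0,"ry":0,"rz":0,"gripper":1},{"tx":3.75,"ty":2.4,"tz":0,"rx":0,"ry":0,"rz":0,"gripper":1},{"tx":3.75,"ty":2.4,"tz":0,"rx":0,"ry":0,"rz":0,"gripper":1},{"tx":3.75,"ty":2.4,"tz":0,"rx":0,"ry":0,"rz":0,"gripper":1},{"tx":3.75,"ty":2.4,"tz":0,"rx":0,"ry":0,"rz":0,"gripper":1}]'

```text
clock: 3.5
eef_pos: [414.6, -16.1, 231.7]
tcp_rot: [3.141, 0.0, 1.81]
contact_force: [1.5, -0.7, -0.2]
opening: 1.001
```

>>> move_arm --increments '[{"tx":4,"ty":2.6,"tz":0,"rx":0,"ry":0,"rz":0,"gripper":1},{"tx":4,"ty":2.6,"tz":0,"rx":0,"ry":0,"rz":0,"gripper":1},{"tx":4,"ty":2.6,"tz":0,"rx":0,"ry":0,"rz":0,"gripper":1},{"tx":4,"ty":2.6,"tz":0,"rx":0,"ry":0,"rz":0,"gripper":1},{"tx":4,"ty":2.6,"tz":0,"rx":0,"ry":0,"rz":0,"gripper":1},{"tx":4,"ty":2.6,"tz":0,"rx":0,"ry":0,"rz":0,"gripper":1},{"tx":0,"ty":0,"tz":4,"rx":0,"ry":0,"rz":0,"gripper":1},{"tx":0,"ty":0,"tz":4,"rx":0,"ry":0,"rz":0,"gripper":1},{"tx":0,"ty":0,"tz":4,"rx":0,"ry":0,"rz":0,"gripper":1},{"tx":0,"ty":0,"tz":4,"rx":0,"ry":0,"rz":0,"gripper":1},{"tx":0,"ty":0,"tz":3,"rx":0,"ry":0,"rz":0,"gripper":1},{"tx":0,"ty":0,"tz":0,"rx":0,"ry":0,"rz":0,"gripper":1}]'

```text
clock: 4.7
eef_pos: [506.3, 250.8, 37.6]
tcp_rot: [-3.135, 0.002, 1.809]
contact_force: [-0.4, -0.3, -0.6]
opening: 1.001
```

```bash
python3 - <<'E'
from h import *
s=r.sense(); print(s['eef_pos'],s['tcp_rot'],s['contact_force'])
a,d=r.grab_frame('scene'); b,_=r.grab_frame('top')
c=cv2.resize(a[130:330,240:480],None,fx=1.66,fy=1.66*1.5); e=cv2.resize(b[80:280,180:420],None,fx=1.66,fy=1.66)
c=cv2.resize(a[150:310,260:460],(400,320));e=cv2.resize(b[100:260,180:380],(400,320))
cv2.imwrite('pics/a1.png',np.hstack([c,e])[:,:,::-1])
P=cloud('scene',d)
m=(abs(P[...,0]-s['eef_pos'][0])<70)&(abs(P[...,1]-s['eef_pos'][1])<40)&(P[...,2]>15)&(d>0)
print('lowest finger points',np.sort(P[m][:,2])[[0,5,10,20,40]])
E
```

```text
[506.26247919 250.80292727  37.63545142] [-3.13477979e+00  1.50569872e-03  1.80949368e+00] [-0.43715317 -0.29837123 -0.62006486]
lowest finger points [19.56556728 21.06556844 21.7798436  22.48131271 23.88823856]
```

View pics/a1.png

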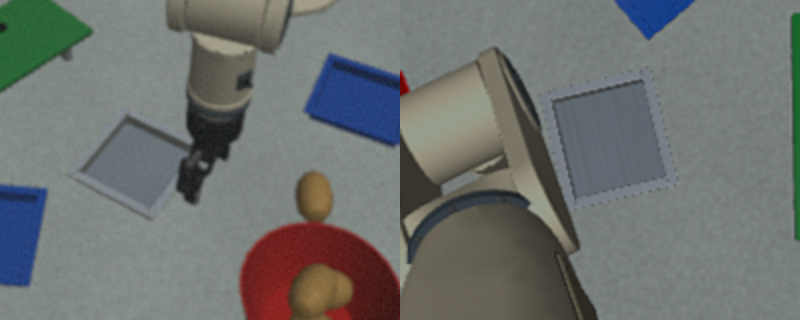

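The gripper is behind the near rim and clear of the tray and potato. Next I lower it and make contact.

>>> move_arm --increments '[{"tx":0,"ty":0.3,"tz":1.7,"rx":0,"ry":0,"rz":0,"gripper":1},{"tx":0,"ty":0.3,"tz":1.7,"rx":0,"ry":0,"rz":0,"gripper":1},{"tx":-0.7,"ty":0,"tz":0,"rx":0,"ry":0,"rz":0,"gripper":1},{"tx":-0.7,"ty":0,"tz":0,"rx":0,"ry":0,"rz":0,"gripper":1},{"tx":-0.4,"ty":0,"tz":0,"rx":0,"ry":0,"rz":0,"gripper":1},{"tx":-0.4,"ty":0,"tz":0,"rx":0,"ry":0,"rz":0,"gripper":1},{"tx":-0.4,"ty":0,"tz":0,"rx":0,"ry":0,"rz":0,"gripper":1},{"tx":-0.4,"ty":0,"tz":0,"rx":0,"ry":0,"rz":0,"gripper":1}]'

```text
clock: 5.6
eef_pos: [522.4, 224.5, 7.9]
tcp_rot: [3.141, -0.001, 1.809]
contact_force: [-0.7, 3.2, 3.5]
opening: 0.998
```

>>> move_arm --increments '[{"tx":0.8,"ty":0,"tz":0,"rx":0,"ry":0,"rz":0,"gripper":1},{"tx":0.8,"ty":0,"tz":0,"rx":0,"ry":0,"rz":0,"gripper":1},{"tx":0,"ty":0,"tz":0.4,"rx":0,"ry":0,"rz":0,"gripper":1},{"tx":0,"ty":0,"tz":0,"rx":0,"ry":0,"rz":0,"gripper":1}]'

```text
clock: 6.0
eef_pos: [517.5, 240.3, 2.6]
tcp_rot: [-3.141, 0.0, 1.811]
contact_force: [-0.4, -0.4, -0.8]
opening: 1.005
```

```bash
python3 - <<'E'
from h import *
s=r.sense(); print(s['eef_pos'],s['contact_force'])
a,d=r.grab_frame('scene')
cv2.imwrite('pics/a2.png',cv2.resize(a[180:280,280:400],(720,600),interpolation=cv2.INTER_CUBIC)[:,:,::-1])
E
```

```text
[517.49091268 240.26175627   2.59467471] [-0.41092788 -0.44156259 -0.80163186]
```

View pics/a2.png

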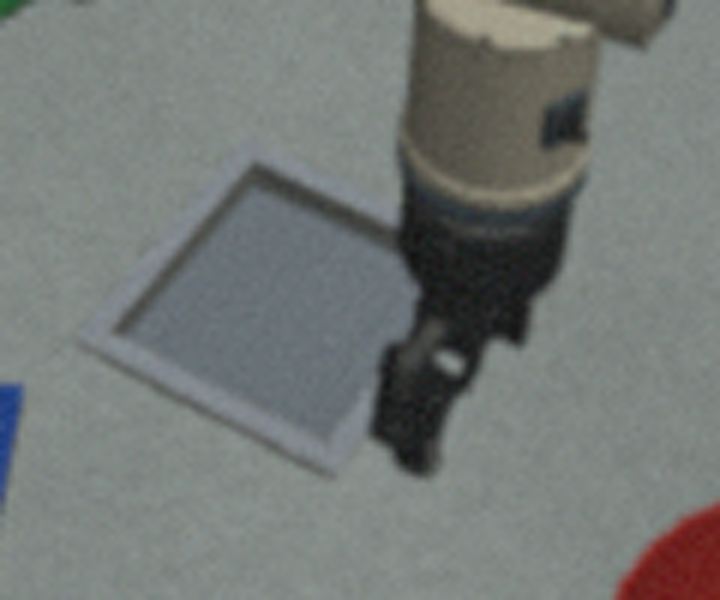

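The picture shows the fingers at about (410,440), just outside the near rim, with no contact force. I'll start the arc push.

>>> move_arm --increments '[{"tx":-0.7,"ty":0,"tz":0,"rx":0,"ry":0,"rz":0,"gripper":1},{"tx":-0.6,"ty":0,"tz":0,"rx":0,"ry":0,"rz":0,"gripper":1},{"tx":-0.5,"ty":0,"tz":0,"rx":0,"ry":0,"rz":0,"gripper":1},{"tx":-0.6,"ty":0.1,"tz":0,"rx":0,"ry":0,"rz":0.8,"gripper":1},{"tx":-0.8,"ty":0.1,"tz":0,"rx":0,"ry":0,"rz":0.8,"gripper":1},{"tx":-0.8,"ty":0.1,"tz":0,"rx":0,"ry":0,"rz":0.8,"gripper":1},{"tx":-0.8,"ty":0.1,"tz":0,"rx":0,"ry":0,"rz":0.8,"gripper":1},{"tx":-0.8,"ty":0.1,"tz":0,"rx":0,"ry":0,"rz":0.8,"gripper":1},{"tx":-0.8,"ty":0.1,"tz":0,"rx":0,"ry":0,"rz":0.8,"gripper":1},{"tx":-0.8,"ty":0.1,"tz":0,"rx":0,"ry":0,"rz":0.8,"gripper":1}]'

```text
clock: 7.05
eef_pos: [539.9, 170.2, 3.3]
tcp_rot: [3.142, 0.0, 1.71]
contact_force: [0.1, 1.4, 0.2]
opening: 1.0
```

```bash
cat > fit.py <<'E'
from h import *
from scipy.optimize import least_squares
# fit known tray rim outline (150x160) to mask edges on rim plane z=24
def fit(name=None, yaw0=-90.):
    s=r.sense(); print('TCP',s['eef_pos'].round(1),'yaw',round(np.degrees(s['tcp_rot'][2]),2),'F',s['contact_force'].round(1),'t',s['clock'])
    for cam in ['top','scene']:
        im,d=r.grab_frame(cam); P=cloud(cam,d); os=r.cut_out('tray',cam)
        best=None
        for o in os:
            k=o['mask']
            if im[k].size==0: continue
            c=np.median(im[k],0)
            if c[2]-c[0]>60: continue
            k=cv2.dilate(k.astype(np.uint8),np.ones((5,5)))>0
            q=P[k&(P[...,2]>16)&(P[...,2]<28)&(d>0)][:,:2].astype(np.float32)
            rc=cv2.minAreaRect(q) if len(q)>20 else None
            print(cam,'conf',round(o['confidence'],2),'n',len(q),rc and np.round(np.r_[rc[0],rc[1],rc[2]],1),'x',np.percentile(q[:,0],[1,99]).round(),'y',np.percentile(q[:,1],[1,99]).round()); np.save(f'rim_{cam}.npy',q); break
        if name: cv2.imwrite(f'pics/{name}_{cam}.png',cv2.resize(im[100:260,200:460],(780,480))[:,:,::-1])
E
python3 -c "
from fit import *; fit('b1')"
```

```text
TCP [539.9 170.2   3.3] yaw 98.0 F [0.1 1.4 0.2] t 7.05
top conf 0.69 n 588 [551.9  62.4 160.7 105.    8.7] x [471. 633.] y [  4. 123.]
scene conf 0.58 n 467 [545.7  86.4 165.4 156.9   9. ] x [475. 633.] y [  4. 166.]
```

The tray is following the fingers: centre about (548.5,85), with 8° of yaw left. I'll finish the arc.

>>> move_arm --increments '[{"tx":-0.8,"ty":0.1,"tz":0,"rx":0,"ry":0,"rz":0.9,"gripper":1},{"tx":-0.8,"ty":0.1,"tz":0,"rx":0,"ry":0,"rz":0.9,"gripper":1},{"tx":-0.8,"ty":0.1,"tz":0,"rx":0,"ry":0,"rz":0.9,"gripper":1},{"tx":-0.8,"ty":0.1,"tz":0,"rx":0,"ry":0,"rz":0.9,"gripper":1},{"tx":-0.8,"ty":0.1,"tz":0,"rx":0,"ry":0,"rz":0.9,"gripper":1},{"tx":-0.8,"ty":0.1,"tz":0,"rx":0,"ry":0,"rz":0.9,"gripper":1},{"tx":-0.8,"ty":0.1,"tz":0,"rx":0,"ry":0,"rz":0.9,"gripper":1},{"tx":-0.8,"ty":0.1,"tz":0,"rx":0,"ry":0,"rz":0.8,"gripper":1},{"tx":-0.8,"ty":0.1,"tz":0,"rx":0,"ry":0,"rz":0.7,"gripper":1}]'

```text
clock: 8.15
eef_pos: [554.4, 99.1, 3.3]
tcp_rot: [3.142, -0.0, 1.574]
contact_force: [0.4, 2.7, 0.1]
opening: 1.001
```

```bash
python3 -c "
from fit import *; fit('b2')"
```

```text
TCP [554.4  99.1   3.3] yaw 90.2 F [0.4 2.7 0.1] t 8.15
top conf 0.83 n 486 [552.4 -22.6 163.1  82.1   4.4] x [473. 631.] y [-60.  22.]
scene conf 0.64 n 404 [553.7  13.1 160.  157.   87.9] x [482. 630.] y [-62.  90.]
```

View pics/b2_top.png

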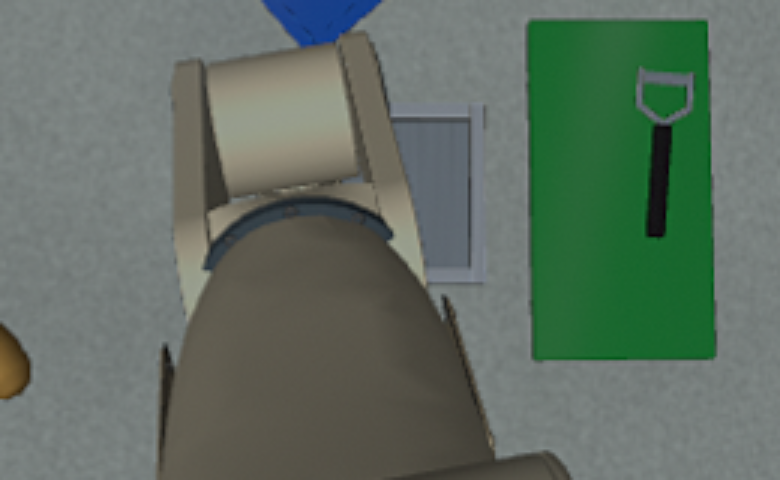

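The picture shows the tray front edge running (484,104)-(483,281), nearly parallel to the board's open side at about (530,20)-(533,358). I'll fit both edges numerically.

```bash
cat > edge.py <<'E'
from h import *
s=r.sense(); im,d=r.grab_frame('top'); P=cloud('top',d)
def front(lo,hi,xs,ymin,ymax,pick):
    X=[];Y=[]
    for x in np.arange(*xs,6):
        k=(abs(P[...,0]-x)<3)&(P[...,2]>lo)&(P[...,2]<hi)&(P[...,1]>ymin)&(P[...,1]<ymax)&(d>0)
        if k.sum()>2: X.append(x); Y.append(pick(P[k][:,1]))
    f=np.polyfit(X,Y,1); res=np.array(Y)-np.polyval(f,X); k=abs(res)<3; f=np.polyfit(np.array(X)[k],np.array(Y)[k],1)
    print('slope deg',np.degrees(np.arctan(f[0])).round(2),'y at 553:',np.polyval(f,553).round(1),k.sum(),len(X))
front(36,48,(415,695),-130,-60,np.max)   # board open edge
front(17,28,(482,630),-90,-30,np.min)     # tray leading edge
k=(P[...,2]>17)&(P[...,2]<28)&(P[...,1]<-25)&(P[...,1]>-62)&(abs(P[...,0]-553)<120)
print('tray x extent',P[k][:,0].min(),P[k][:,0].max(), 'per-side median', np.median(P[k&(P[...,1]>-45)&(P[...,0]>600)][:,0]),np.median(P[k&(P[...,1]>-45)&(P[...,0]<510)][:,0]))
k=(P[...,2]>36)&(P[...,2]<48)&(P[...,1]<-110)&(P[...,1]>-240)
print('board x extent',np.percentile(P[k][:,0],[1,99]))
E
python3 edge.py
```

```text
slope deg 0.29 y at 553: -98.7 47 47
slope deg -0.45 y at 553: -60.3 25 25
tray x extent 473.11210175728803 631.383560208524 per-side median 625.3689758669323 478.5089459951856
board x extent [406.79736312 700.24480623]
```

Aligned: within 1° in yaw and about 1 mm sideways. About 175 mm is left, so I push straight in.

>>> move_arm --increments '[{"tx":-0.6,"ty":0,"tz":0,"rx":0,"ry":0,"rz":0,"gripper":1},{"tx":-0.9,"ty":0,"tz":0,"rx":0,"ry":0,"rz":0,"gripper":1},{"tx":-0.9,"ty":0,"tz":0,"rx":0,"ry":0,"rz":0,"gripper":1},{"tx":-0.9,"ty":0,"tz":0,"rx":0,"ry":0,"rz":0,"gripper":1},{"tx":-0.9,"ty":0,"tz":0,"rx":0,"ry":0,"rz":0,"gripper":1},{"tx":-0.9,"ty":0,"tz":0,"rx":0,"ry":0,"rz":0,"gripper":1},{"tx":-0.9,"ty":0,"tz":0,"rx":0,"ry":0,"rz":0,"gripper":1},{"tx":-0.6,"ty":0,"tz":0,"rx":0,"ry":0,"rz":0,"gripper":1}]'

```text
clock: 9.2
eef_pos: [554.6, 32.9, 3.3]
tcp_rot: [-3.142, 0.0, 1.575]
contact_force: [-0.3, 2.1, -0.4]
opening: 0.998
```

>>> move_arm --increments '[{"tx":-0.6,"ty":0,"tz":0,"rx":0,"ry":0,"rz":0,"gripper":1},{"tx":-0.9,"ty":0,"tz":0,"rx":0,"ry":0,"rz":0,"gripper":1},{"tx":-0.9,"ty":0,"tz":0,"rx":0,"ry":0,"rz":0,"gripper":1},{"tx":-0.9,"ty":0,"tz":0,"rx":0,"ry":0,"rz":0,"gripper":1},{"tx":-0.9,"ty":0,"tz":0,"rx":0,"ry":0,"rz":0,"gripper":1},{"tx":-0.9,"ty":0,"tz":0,"rx":0,"ry":0,"rz":0,"gripper":1},{"tx":-0.9,"ty":0,"tz":0,"rx":0,"ry":0,"rz":0,"gripper":1},{"tx":-0.6,"ty":0,"tz":0,"rx":0,"ry":0,"rz":0,"gripper":1}]'

```text
clock: 10.0
eef_pos: [555.0, -33.1, 3.3]
tcp_rot: [3.142, 0.0, 1.575]
contact_force: [-0.4, 2.4, 0.3]
opening: 1.002
```

```bash
python3 -c "
from fit import *; fit('b3')"
```

```text
TCP [555.  -33.1   3.3] yaw 90.25 F [-0.4  2.4  0.3] t 10.0
scene conf 0.82 n 147 [569.1 -68.7  65.1 126.4  84.7] x [508. 631.] y [-103.  -34.]
```

View pics/b3_scene.png

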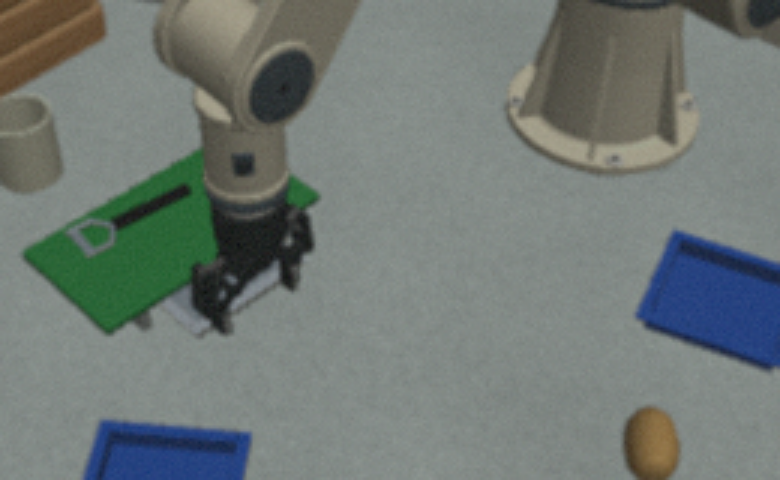

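The tray is entering between the rails at about (185,310), with the fingers at its near rim and only 2.4 N. About 43 mm is left.

>>> move_arm --increments '[{"tx":-0.5,"ty":0,"tz":0,"rx":0,"ry":0,"rz":0,"gripper":1},{"tx":-0.8,"ty":0,"tz":0,"rx":0,"ry":0,"rz":0,"gripper":1},{"tx":-0.8,"ty":0,"tz":0,"rx":0,"ry":0,"rz":0,"gripper":1},{"tx":-0.7,"ty":0,"tz":0,"rx":0,"ry":0,"rz":0,"gripper":1},{"tx":-0.5,"ty":0,"tz":0,"rx":0,"ry":0,"rz":0,"gripper":1},{"tx":-0.3,"ty":0,"tz":0,"rx":0,"ry":0,"rz":0,"gripper":1}]'

```text
clock: 10.8
eef_pos: [555.1, -68.8, 3.3]
tcp_rot: [-3.142, -0.0, 1.575]
contact_force: [-0.8, 2.5, 0.9]
opening: 1.002
```

>>> move_arm --increments '[{"tx":-0.2,"ty":0,"tz":0,"rx":0,"ry":0,"rz":0,"gripper":1},{"tx":-0.1,"ty":0,"tz":0,"rx":0,"ry":0,"rz":0,"gripper":1}]'

```text
clock: 11.0
eef_pos: [555.1, -71.3, 3.3]
tcp_rot: [-3.142, -0.0, 1.575]
contact_force: [-0.4, 2.3, 0.1]
opening: 0.999
```

>>> move_arm --increments '[{"tx":-0.1,"ty":0,"tz":0,"rx":0,"ry":0,"rz":0,"gripper":1},{"tx":-0.1,"ty":0,"tz":0,"rx":0,"ry":0,"rz":0,"gripper":1}]'

```text
clock: 11.2
eef_pos: [555.1, -73.1, 3.3]
tcp_rot: [-3.141, -0.0, 1.576]
contact_force: [-0.0, 1.9, 1.2]
opening: 1.0
```

>>> move_arm --increments '[{"tx":-0.1,"ty":0,"tz":0,"rx":0,"ry":0,"rz":0,"gripper":1},{"tx":-0.1,"ty":0,"tz":0,"rx":0,"ry":0,"rz":0,"gripper":1}]'

```text
clock: 11.4
eef_pos: [555.1, -75.1, 3.3]
tcp_rot: [3.142, -0.0, 1.576]
contact_force: [0.5, 2.8, 0.1]
opening: 0.999
```

>>> move_arm --increments '[{"tx":-0.1,"ty":0,"tz":0,"rx":0,"ry":0,"rz":0,"gripper":1}]'

```text
clock: 11.5
eef_pos: [555.1, -76.2, 3.3]
tcp_rot: [-3.142, -0.0, 1.576]
contact_force: [0.3, 2.3, -0.5]
opening: 0.997
```

>>> move_arm --increments '[{"tx":-0.1,"ty":0,"tz":0,"rx":0,"ry":0,"rz":0,"gripper":1}]'

```text
clock: 11.6
eef_pos: [554.9, -76.5, 3.2]
tcp_rot: [-3.141, -0.001, 1.575]
contact_force: [0.3, 13.6, 2.4]
opening: 0.996
```

>>> move_arm --increments '[{"tx":-0.1,"ty":0,"tz":0,"rx":0,"ry":0,"rz":0,"gripper":1}]'

```text
clock: 11.7
eef_pos: [554.9, -76.6, 3.3]
tcp_rot: [-3.141, -0.002, 1.575]
contact_force: [0.4, 20.2, 2.1]
opening: 1.001
```

>>> move_arm --increments '[{"tx":-0.1,"ty":0,"tz":0,"rx":0,"ry":0,"rz":0,"gripper":1}]'

```text
clock: 11.8
eef_pos: [554.9, -76.7, 3.3]
tcp_rot: [-3.141, -0.003, 1.574]
contact_force: [1.0, 26.5, 2.6]
opening: 1.001
```

The stop is firm at TCP y = -76.6, against a predicted -76.4. I back straight off, then lift clear and check.

>>> move_arm --increments '[{"tx":0.2,"ty":0,"tz":0,"rx":0,"ry":0,"rz":0,"gripper":1},{"tx":0.4,"ty":0,"tz":0,"rx":0,"ry":0,"rz":0,"gripper":1},{"tx":2,"ty":0,"tz":0,"rx":0,"ry":0,"rz":0,"gripper":1},{"tx":4,"ty":0,"tz":0,"rx":0,"ry":0,"rz":0,"gripper":1},{"tx":4,"ty":0,"tz":0,"rx":0,"ry":0,"rz":0,"gripper":1},{"tx":3,"ty":0,"tz":-2,"rx":0,"ry":0,"rz":0,"gripper":1},{"tx":3,"ty":0,"tz":-4,"rx":0,"ry":0,"rz":0,"gripper":1},{"tx":3,"ty":0,"tz":-4,"rx":0,"ry":0,"rz":0,"gripper":1},{"tx":3,"ty":0,"tz":-4,"rx":0,"ry":0,"rz":0,"gripper":1},{"tx":3,"ty":0,"tz":-3,"rx":0,"ry":0,"rz":0,"gripper":1},{"tx":1,"ty":0,"tz":-1,"rx":0,"ry":0,"rz":0,"gripper":1},{"tx":0,"ty":0,"tz":0,"rx":0,"ry":0,"rz":0,"gripper":1}]'

```text
clock: 13.0
eef_pos: [554.8, 187.9, 184.6]
tcp_rot: [3.139, -0.001, 1.577]
contact_force: [0.1, -0.8, -0.8]
opening: 0.998
```

```bash
python3 - <<'E'
from fit import *
fit('c1')
for q in ['peeler','mug','potato','bowl']:
    o=r.place_of(q,'top')
    if o: print(q,[round(v) for v in o[0]['location']],round(o[0]['confidence'],2))
im,d=r.grab_frame('top');P=cloud('top',d)
X=[];Y=[];B=[]
for x in np.arange(480,628,6):
    c=abs(P[...,0]-x)<3
    k=c&(P[...,2]>17)&(P[...,2]<28)&(abs(P[...,1]+85)<25); b=c&(P[...,2]>36)&(P[...,2]<48)&(P[...,1]>-115)&(P[...,1]<-70)
    if k.any() and b.any(): X.append(x);Y.append(P[k][:,1].max());B.append(P[b][:,1].max())
Y,B=np.array(Y),np.array(B); print('rim y',np.median(Y),'board',np.median(B),'stick-out',np.median(Y-B),'slopes',np.degrees(np.polyfit(X,Y,1)[0]),np.degrees(np.polyfit(X,B,1)[0]),len(X))
k=(P[...,2]>17)&(P[...,2]<28)&(abs(P[...,1]+88)<8)&(abs(P[...,0]-553)<100); print('x ext',np.percentile(P[k][:,0],[1,99]))
cv2.imwrite('pics/c2.png',np.hstack([cv2.imread('pics/c1_scene.png')[:,:400],cv2.imread('pics/c1_top.png')[:,380:]]))
E
```

```text
TCP [554.8 187.9 184.6] yaw 90.38 F [ 0.1 -0.8 -0.8] t 13.0
top conf 0.54 n 272 [ 5.523e+02 -9.240e+01  1.585e+02  1.370e+01  5.000e-01] x [474. 631.] y [-99. -86.]
scene conf 0.51 n 173 [544.8 -94.5 171.6  24.6   1.2] x [471. 630.] y [-106.  -84.]
peeler [148, 423] 0.74
mug [149, 487] 0.72
bowl [162, 158] 0.61
rim y -86.71999144948487 board -98.13804311542438 stick-out 11.322947551970174 slopes 0.05846494996201981 0.5379037719848004 25
x ext [473.65087241 630.39426025]
```

View pics/c2.png

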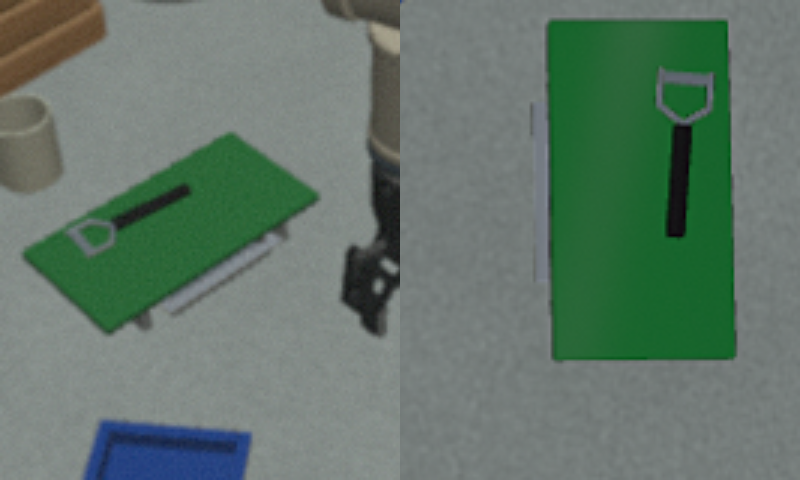

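The tray's near rim shows evenly along the open side, at about (540,100)-(540,280) in the right half. It sticks out 11.3 mm against the expected 12, and the peeler and mug haven't moved. I'm handing in.

```bash
python3 -c "
from rig import r
print(r.sign_off(), r.sense()['clock'])"
```

```text
the job is handed in; nothing more can be done
the job is handed in; nothing more can be done
```

The steel tray is in under the green board, home against the stop, and the job is handed in; the clock read about 13 s of the 58 allowed. I pushed it only with the two open fingers against its near rim, first along a gentle arc to straighten it, then straight in.

**Last checks that agreed:**
- **Stop:** the force rose sharply at TCP y = -76.6 mm, against a predicted -76.4, and I pressed to about 27 N there.
- **Near rim:** it sticks out 11.3 mm (12 expected), and the tray sits within about 1.5 mm of centre in the opening.
- **Other things:** the network's pixel positions for the peeler, mug and bowl stayed within 4 pixels of the start.
- **Robot:** it ended clear of everything, with no contact force.

**Checks that failed or disagreed:**
- **Squareness:** the two edges measured about 0.5° apart in yaw, which I put down to measurement noise, so squareness is only confirmed to about 1 mm across the rim.
- **Potato:** the network did not report it in the last picture. It was in its place in an earlier one, and the arm never came near it.
- **First contact:** the fingers met about 3 N, partly upward, while still slightly high. I backed off and went 4–5 mm lower before pushing.

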